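# Sweep the loose jar lids into the bench pan

## Task

Three round metal jar lids lie loose on the worktop: sweep them across the surface with your fingers, in through the open side of the low sheet-metal sweepings pan, until all three lie flat and wholly inside it. Only push them along: do not pick up or tip a lid, or lift one over a wall. Leave the ramekin, the timer, the teaspoon and the salt pot where they stand.

Things in the scene. Friction and masses are not known exactly. Their poses are not given: they have to be found in the camera images.
- sweep_pan: low fixed sheet-metal tray, origin at the centre of its underside, x -90..90 mm, y -105..105 mm. Its -x side is the open mouth (facing about the robot's left, +y), no wall. Ramp from the worktop at x=-90 up to the flat floor, 3 mm high, at x=-64. Other three walls 4 mm thick, inside faces at y=+-101 and x=86, 32 mm high (18 beside the ramp). Loop handle behind the rear wall, to 45 mm high
- jar_lid_0: a loose round metal screw lid of a jam jar, lying flat, top up: a disc 50 mm across and 13 mm high, about 35 g; origin at the centre of its underside, z up. Three alike, all to be swept into the pan
- jar_lid_1: a loose round metal screw lid of a jam jar, lying flat, top up: a disc 50 mm across and 13 mm high, about 35 g; origin at the centre of its underside, z up. Three alike, all to be swept into the pan
- jar_lid_2: a loose round metal screw lid of a jam jar, lying flat, top up: a disc 50 mm across and 13 mm high, about 35 g; origin at the centre of its underside, z up. Three alike, all to be swept into the pan
- ramekin: a white ramekin, 72 mm across, 45 mm high, standing loose beyond the lids; origin at the centre of its underside. To be left alone
- timer: a round wind-up kitchen timer, 74 mm across, 50 mm high, standing loose beyond the lids; origin at the centre of its underside. To be left alone
- teaspoon: a teaspoon, 130 x 26 x 11 mm, its length along its own x, lying loose beside the lids, between them and the ramekin; origin at the centre of its underside. To be left alone
- salt_box: a steel salt pot with a shut lid, 116 mm (x) by 96 mm (y), 86 mm high, standing loose beyond the pan; origin at the centre of its underside. To be left alone

How it is judged:
By the outcome, as a careful person would: the job done as asked, in the order asked, and still so for the second after the job is handed in, with the robot touching nothing.
It also fails if it takes over 59 s, if anything falls off the work surface, if the arm or the gripper's body presses on something with over 40 N, if the wrist force passes 120 N, or if a joint passes its speed limit or range.

## Robot

A 7-joint arm with a two-finger parallel gripper is mounted at the origin on a cart in front of the work surface, level with it; the furniture and walls round the work are solid. World frame = base frame: x ahead of the robot, y to its left, z up, the work surface at z = 0. Lengths are in m, angles in rad, forces in N, time in s.
With the tool pointing down it reaches from about 0.425 to 0.925 m from the base axis. Payload 6.8 kg.
Tool frame: the origin (TCP) lies on the centre line of the jaws, within the pads' length; the fingertips stand 8 mm ahead of it and the grasp point (between the pads) lies 11 mm behind it (bot.tips_ahead is the distance from the TCP to the fingertips, in m); z points along the fingers, y is the line along which they close (so a half turn about z gives the same grasp; the last joint's range is limited). The gripper opens to 85 mm and grips with 20 to 120 N. Pads are 22 mm wide; open, the fingers measure 114 mm over their backs; the gripper's body (76 mm by 85 mm) begins 54 mm behind the grasp point. The pads swing forward as they close: fully open they stand 13 mm farther back than shut.
Start: joints at [1.001, 0.477, 0.022, 1.555, -0.011, 1.109, -0.083], TCP at [0.301, -0.604, 0.209] pointing down, gripper open.
Joint ranges: [-2.96, 2.96], [-0.34, 2.1], [-1.41, 1.46], [0.24, 2.44], [-1.37, 4.51], [0.17, 1.92], [-2.96, 2.96]. Speed limits (rad/s): [2.39, 2.39, 3.14, 3.14, 3.14, 3.14, 3.14].

## Interface

Orientations are given as a unit quaternion [w, x, y, z].
In Python, from station import bot gives the robot as it stands.
- The arm moves only by the tool send_rows, never from a script. Its argument "deltas" is text: rows parted by semicolons, each of 4 numbers parted by spaces: the shift along the tool's x, y, z in m, then the turn about the tool's z in degrees. In form: x y z spin; .... A call has 1 to 5 rows; each row is the pose to reach, as a shift and turn from the pose commanded when the call began, along the tool's axes at that moment; what a row does not reach only later rows make up. A row lasts 1/10 s, in which the tool goes at most 50 mm and 8.59 degrees, less where a joint would pass 70% of its speed; a pose out of reach is approached as far as the arm can. A call with a gripper value outside its range is refused whole. "claw" is the opening, from 0 (shut) to 1 (fully open), set as the call begins (left out, the last holds). The fingers move at their own pace and stop on an object; "force" is the grip in N (left out, the last holds). Time passes only in rows, so rows that repeat a pose let the fingers close. It gives the time, the measured TCP pose, the force, the opening and the grip force at its end, in the units of the state.
- bot.get_obs(): the state, without advancing time (a new reading comes with each control period).
- bot.read_camera(name): name is "scene" or "side" or "wrist"; returns a dict with "img" (400x640x3 uint8, red, green, blue), "depth" (400x640 float32, m along the optical axis (not along the pixel's ray), 0 where there is no reading), "fx", "fy", "cx", "cy" (pixels), "dist_coeffs" ([k1, k2, p1, p2, k3] as OpenCV has them; the pictures are not rectified), "camera_from_world" (4x4, takes a point from world to camera coordinates). Camera axes: x right, y up, looking along -z (the intrinsics and any distortion apply to the point x, -y, -z); pixel columns grow to the right and rows downward; lengths in m; the calibration is good to about 2 mm. A picture is of the moment at which its call begins.
- bot.hand_in(): hands the job in; it is judged then, once.
Trained networks look in a picture, given as the dict that the camera call returned (one of the last four; its "shot" number tells which), for a name from the list of things; names that differ only in an ending like _2 or _b are one class to them, and where a whole thing is asked for, a point or a joint stands for the part that bears it (a point fixed in the world has none). Each returns a list of dicts, best first, with "confidence" (0 to 1); they miss things now and then, are a little off and sometimes report something else, mostly with a low value. They report only what shows in the picture. A call takes as long as a camera call.
- bot.masks_of(picture, query): "mask" (400x640 bool, what is visible of it).
- bot.landmark_of(picture, query): "xyz" ([x, y, z] in m, in world coordinates, good to about 4 mm: a listed point, or the origin of a listed thing).
The state is a dict: "t": time; "q": joint angles; "joint_vel": joint speeds; "joint_torque": joint torques, N m; "eef_pos": TCP position; "tool_rot": TCP orientation; "contact_force": force on the tool from outside, world axes, zero at the start; "torque": the same for the moment, N m; "gripper_width": opening from 0.0 (shut) to 1.0 (fully open); "grasp_force": force on a finger pad.
Only numpy, scipy, OpenCV 4.12 (cv2) and the standard library are available. Lean on these libraries where they do the work, as an engineer would, in place of code of your own. Each camera call takes 0.05 s, during which the arm holds its last target. There are 200 camera calls.

## Working session

There is one attempt and no reset: what is moved stays moved. The work goes in short steps, Python scripts to look and compute and a tool call to move; the robot and the scene stay as the last step left them, time stands still between calls to the robot, and variables do not carry over. Pictures are saved under pics/ and viewed, at most 10 in all, crops included, and the job is handed in when it is done.

Besides the shell and the picture viewer there is one more tool, called after "Request:" in YAML: its name, and indented under it one key for each argument. send_rows: Moves the arm, as the interface text tells. Its arguments: {"type":"object","properties":{"deltas":{"type":"string"},"claw":{"type":"number"},"force":{"type":"number"}},"required":["deltas"]}

```bash
mkdir -p pics; python3 - <<'E'
from station import bot
import cv2,numpy as np
o=bot.get_obs();print(o['t'],o['eef_pos'],o['tool_rot'])
for n in ["scene","side"]:
    p=bot.read_camera(n);cv2.imwrite(f"pics/{n}0.png",p["img"][:,:,::-1])
    for q in ["sweep_pan","jar_lid_0","ramekin","timer","teaspoon","salt_box"]:
        for d in bot.landmark_of(p,q): print(n,q,np.round(d["xyz"],3),round(d["confidence"],2))
E
```

```text
0.0 [ 0.30041794 -0.60375129  0.20782906] [-8.69028408e-04  9.73464179e-01  2.28837622e-01 -2.80737317e-04]
scene sweep_pan [ 0.507 -0.28  -0.   ] 0.63
scene jar_lid_0 [0.467 0.286 0.001] 0.59
scene jar_lid_0 [0.418 0.141 0.003] 0.53
scene jar_lid_0 [ 0.452 -0.032  0.002] 0.49
scene ramekin [0.661 0.051 0.001] 0.62
scene timer [ 0.649 -0.132  0.001] 0.72
scene timer [ 0.466  0.283 -0.002] 0.68
scene teaspoon [ 0.587  0.028 -0.003] 0.64
scene salt_box [ 0.723 -0.295  0.   ] 0.84
side sweep_pan [ 0.503 -0.283 -0.001] 0.87
side sweep_pan [0.472 0.287 0.001] 0.39
side jar_lid_0 [0.418 0.138 0.002] 0.89
side jar_lid_0 [ 0.452 -0.028  0.   ] 0.81
side jar_lid_0 [ 0.47   0.287 -0.001] 0.59
side jar_lid_0 [0.665 0.045 0.002] 0.32
side ramekin [ 0.663  0.044 -0.   ] 0.61
side timer [ 0.654 -0.131  0.001] 0.83
side teaspoon [ 0.594  0.027 -0.001] 0.57
```

View pics/scene0.png

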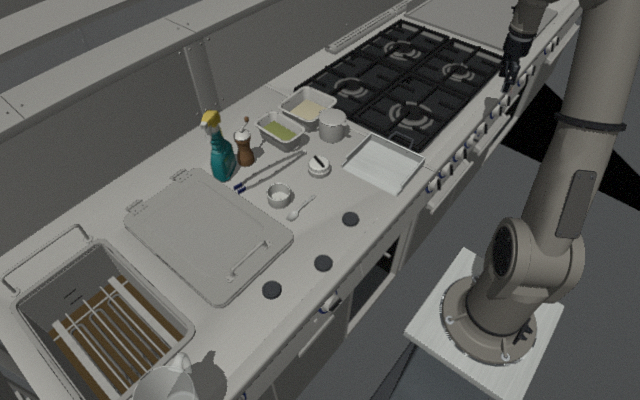

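View pics/side0.png

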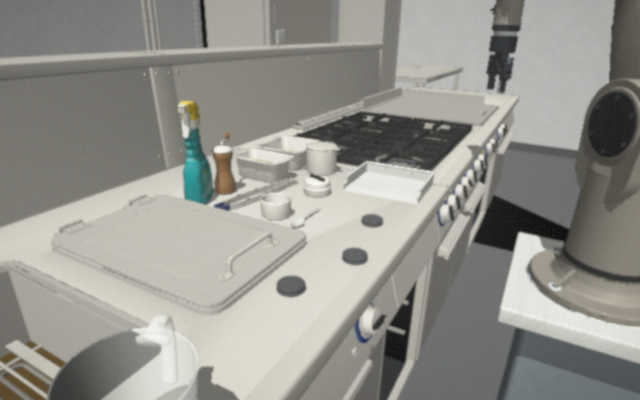

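Scene: the three dark lids show at about (272,290), (323,263) and (350,218). The pan is at (385,163), and the spoon, ramekin and timer are farther from the robot than the lids. Next I'll measure the pan's yaw and what's close to the path.

```bash
cat > h.py <<'E'
import numpy as np,cv2
def cloud(p):
    K=np.array([[p['fx'],0,p['cx']],[0,p['fy'],p['cy']],[0,0,1.]])
    v,u=np.mgrid[:400,:640]
    n=cv2.undistortPoints(np.stack([u,v],-1).reshape(-1,1,2).astype(np.float32),K,np.array(p['dist_coeffs'])).reshape(400,640,2)
    d=p['depth']; c=np.stack([n[...,0]*d,-n[...,1]*d,-d,np.ones_like(d)],-1)
    return (c@np.linalg.inv(p['camera_from_world']).T)[...,:3]
E
python3 - <<'E'
from station import bot
from h import *
for n in ["scene","side"]:
    p=bot.read_camera(n);W=cloud(p)
    for q in ["sweep_pan","teaspoon","jar_lid_0"]:
        for r in bot.masks_of(p,q)[:3]:
            m=r["mask"]&(p["depth"]>0);P=W[m]
            if q=="sweep_pan": P=P[(P[:,2]>-.005)]
            if len(P)<10: continue
            b=cv2.minAreaRect((P[:,:2]*1000).astype(np.float32))
            print(n,q,round(r["confidence"],2),np.round(b[0]),np.round(b[1]),round(b[2],1),"min/max",np.round(np.percentile(P,[2,98],axis=0),3).tolist())
    G=W[p["depth"]>0]
    for y in [-.1,0,.1,.2,.3]:
        s=G[(abs(G[:,1]-y)<.01)&(abs(G[:,2])<.006)&(G[:,0]>.2)]
        r=G[(abs(G[:,1]-y)<.02)&(G[:,2]>.016)&(G[:,0]>.35)&(G[:,0]<.9)]
        print(n,y,"edge",s[:,0].min().round(3) if len(s) else None,"tall from",r[:,0].min().round(3) if len(r) else None, r[:,2].max().round(3) if len(r) else None)
E
```

```text
scene sweep_pan 0.75 [ 503. -303.] [212. 229.] 1.7 min/max [[0.399, -0.377, -0.001], [0.606, -0.195, 0.037]]
scene teaspoon 0.43 [589.  29.] [113.  23.] 86.5 min/max [[0.582, -0.022, -0.003], [0.602, 0.084, 0.01]]
scene jar_lid_0 0.72 [418. 141.] [45. 46.] 88.5 min/max [[0.396, 0.12, 0.002], [0.439, 0.163, 0.015]]
scene jar_lid_0 0.72 [455. -27.] [55. 53.] 14.3 min/max [[0.428, -0.049, -0.002], [0.48, -0.003, 0.014]]
scene -0.1 edge 0.356 tall from 0.616 0.071
scene 0 edge 0.357 tall from 0.646 0.139
scene 0.1 edge 0.357 tall from 0.582 0.253
scene 0.2 edge 0.356 tall from 0.527 0.052
scene 0.3 edge 0.356 tall from 0.448 0.056
side sweep_pan 0.71 [ 524. -347.] [256. 332.] 1.0 min/max [[0.397, -0.411, 0.0], [0.607, -0.191, 0.04]]
side teaspoon 0.48 [590.  24.] [ 25. 121.] 0.1 min/max [[0.58, -0.032, -0.001], [0.602, 0.081, 0.011]]
side jar_lid_0 0.87 [417. 142.] [51. 47.] 26.3 min/max [[0.394, 0.121, -0.0], [0.44, 0.164, 0.014]]
side jar_lid_0 0.6 [449. -22.] [43. 42.] 71.3 min/max [[0.429, -0.043, 0.003], [0.47, -0.003, 0.014]]
side jar_lid_0 0.49 [ 730. -289.] [87. 93.] 54.5 min/max [[0.684, -0.314, 0.004], [0.766, -0.247, 0.086]]
side -0.1 edge 0.356 tall from 0.616 0.067
side 0 edge 0.355 tall from 0.65 0.138
side 0.1 edge 0.356 tall from 0.574 0.252
side 0.2 edge 0.355 tall from 0.527 0.052
side 0.3 edge 0.355 tall from 0.527 0.052
```

Request:
send_rows:
  deltas: "0.026 -0.031 0.01 -8; 0.052 -0.062 0.02 -16; 0.078 -0.093 0.03 -24; 0.104 -0.124 0.04 -32; 0.13 -0.155 0.05 -40"
  claw: 0.35

```text
t: 1.6
eef_pos: [0.3483, -0.4062, 0.1587]
tool_rot: [0.0, 0.835, 0.55, 0.0]
contact_force: [0.8, 0.1, 0.7]
gripper_width: 0.349
grasp_force: 0.0
```

Request:
send_rows:
  deltas: "0 0 0 -8; 0 0 0 -16; 0 0 0 -23.5; 0 0 0 -23.5"

```text
t: 2.0
eef_pos: [0.3481, -0.4077, 0.1589]
tool_rot: [0.0, 0.707, 0.707, 0.0]
contact_force: [-0.2, -0.5, -0.4]
gripper_width: 0.347
grasp_force: 0.0
```

```bash
cat > s.py <<'E'
from station import bot
from scipy.spatial.transform import Rotation as R
o=bot.get_obs();r=R.from_quat(o['tool_rot'],scalar_first=True).as_matrix()
print(o['t'],o['eef_pos'].round(4),r.round(3).tolist(),o['q'].round(2),o['gripper_width'],bot.tips_ahead)
E
python3 s.py
```

```text
2.0 [ 0.3481 -0.4077  0.1589] [[-0.0, 1.0, 0.0], [1.0, 0.0, -0.0], [-0.0, 0.0, -1.0]] [ 0.97  0.32 -0.26  1.92  0.1   0.91  0.65] 0.346933771031233 0.008
```

Request:
send_rows:
  deltas: "0.045 0.02 0; 0.09 0.04 0; 0.135 0.06 0; 0.18 0.075 0; 0.225 0.087 0"

```text
$.deltas[0]: bad value
```

Request:
send_rows:
  deltas: "0.045 0.02 0 0; 0.09 0.04 0 0; 0.135 0.06 0 0; 0.18 0.075 0 0; 0.225 0.087 0 0"

```text
t: 2.5
eef_pos: [0.4362, -0.1809, 0.1591]
tool_rot: [0.0, 0.709, 0.705, 0.0]
contact_force: [0.8, -0.0, -0.2]
gripper_width: 0.349
grasp_force: 0.0
```

Request:
send_rows:
  deltas: "0.045 0 0.01 0; 0.09 0 0.02 0; 0.135 0 0.04 0; 0.18 0 0.06 0; 0.203 0 0.09 0"

```text
t: 3.0
eef_pos: [0.4368, 0.0242, 0.0695]
tool_rot: [0.001, 0.708, 0.707, 0.002]
contact_force: [0.4, -0.8, -0.8]
gripper_width: 0.346
grasp_force: 0.0
```

```bash
cat >> s.py <<'E'
import sys,numpy as np
from h import *
if len(sys.argv)>1:
    p=bot.read_camera("scene");
    for c in ("scene","side"):
        p=bot.read_camera(c)
        for d in bot.landmark_of(p,"jar_lid_0"): print(c,np.round(d["xyz"],3),round(d["confidence"],2))
    p=bot.read_camera(sys.argv[1]);cv2.imwrite(f"pics/{sys.argv[2]}.png",p["img"][:,:,::-1])
E
python3 s.py wrist w1
```

```text
3.0 [0.4368 0.0242 0.0695] [[0.001, 1.0, 0.004], [1.0, -0.001, 0.002], [0.002, 0.004, -1.0]] [ 0.23  0.34 -0.49  2.2   0.26  0.65 -0.45] 0.345869266686743 0.008
scene [0.423 0.142 0.003] 0.77
scene [ 0.453 -0.036 -0.004] 0.59
side [0.475 0.286 0.001] 0.84
side [ 0.452 -0.028 -0.002] 0.76
side [0.418 0.139 0.003] 0.58
```

View pics/w1.png

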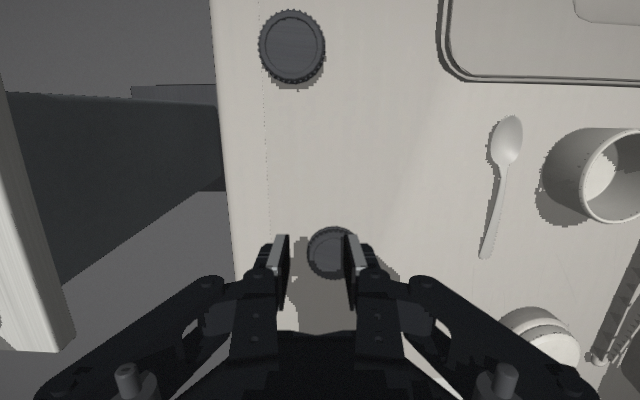

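Request:
send_rows:
  deltas: "0.01 -0.003 0.02 0; 0.01 -0.003 0.04 0; 0.01 -0.003 0.052 0; 0.01 -0.003 0.057 0; 0.01 -0.003 0.057 0"

```text
t: 3.8
eef_pos: [0.4325, 0.0295, 0.0118]
tool_rot: [0.0, 0.708, 0.706, -0.0]
contact_force: [-0.6, 0.2, 0.0]
gripper_width: 0.348
grasp_force: 0.0
```

Request:
send_rows:
  deltas: "-0.005 0.015 0 0; -0.02 0.02 0 0; -0.035 0.02 0 0; -0.05 0.022 0 0; -0.07 0.028 0 0"

```text
t: 4.3
eef_pos: [0.4608, -0.0402, 0.0128]
tool_rot: [0.0, 0.707, 0.707, 0.0]
contact_force: [-0.2, 0.3, 0.2]
gripper_width: 0.35
grasp_force: 0.0
```

Request:
send_rows:
  deltas: "-0.02 0.007 0 0; -0.04 0.014 0 0; -0.06 0.021 0 0; -0.08 0.028 0 0; -0.1 0.035 0 0"

```text
t: 4.8
eef_pos: [0.4961, -0.1413, 0.0129]
tool_rot: [0.001, 0.708, 0.706, 0.0]
contact_force: [-0.6, 1.0, 0.1]
gripper_width: 0.352
grasp_force: 0.0
```

```bash
python3 s.py wrist w2
```

```text
4.8 [ 0.4961 -0.1413  0.0129] [[0.002, 1.0, 0.002], [1.0, -0.002, -0.001], [-0.001, 0.002, -1.0]] [ 0.49  0.53 -0.41  2.06  0.36  0.62 -0.17] 0.35182617653723325 0.008
scene [0.421 0.144 0.002] 0.59
scene [ 0.466  0.287 -0.005] 0.56
scene [ 0.453 -0.031 -0.001] 0.55
side [0.415 0.14  0.005] 0.84
side [ 0.451 -0.03  -0.001] 0.81
side [ 0.475  0.289 -0.   ] 0.75
side [ 0.5   -0.282  0.   ] 0.33
```

View pics/w2.png

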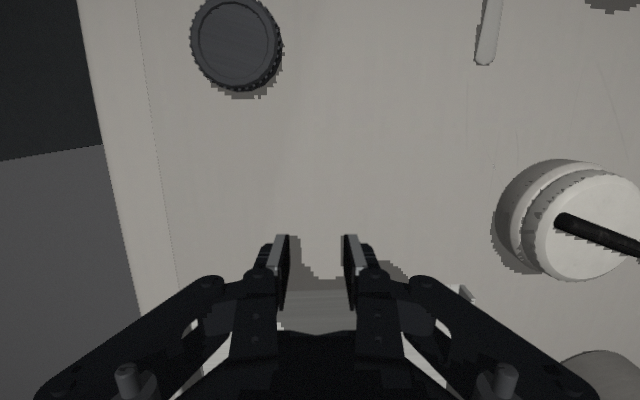

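The wrist view shows the fingers passed above the lid: it's still at (0.452,-0.03), while the visible lid at (236,45) is B. The fingertips must sit higher than I assumed, so I'll measure their height with the wrist depth.

```bash
python3 - <<'E'
from station import bot
from h import *
p=bot.read_camera("wrist");W=cloud(p)
for nm,(a,b) in {"L":(255,292),"R":(342,380)}.items():
    P=W[225:330,a:b].reshape(-1,3);P=P[(abs(P[:,0]-.496)<.06)&(abs(P[:,1]+.141)<.03)]
    F=P[P[:,2]>.006]
    print(nm,len(F),np.percentile(F,[0,1,5,50,100],axis=0).round(3).tolist())
print(W[400//2-170+0:60:10,236].round(3).tolist(), W[245:300:6,320].round(3).tolist())
for v in range(232,312,8): print(v,W[v,262:292:5].round(3)[:,[1,2]].tolist())
E
```

```text
L 2678 [[0.468, -0.149, 0.036], [0.469, -0.148, 0.04], [0.471, -0.144, 0.044], [0.48, -0.127, 0.075], [0.485, -0.12, 0.115]]
R 2774 [[0.507, -0.149, 0.036], [0.508, -0.148, 0.04], [0.509, -0.143, 0.045], [0.513, -0.126, 0.078], [0.525, -0.12, 0.115]]
[[0.454, -0.023, 0.01], [0.454, -0.028, 0.011], [0.453, -0.033, 0.012]] [[0.499, -0.154, -0.001], [0.499, -0.157, 0.001], [0.499, -0.163, -0.001], [0.499, -0.167, -0.0], [0.499, -0.172, -0.001], [0.499, -0.178, -0.001], [0.499, -0.182, -0.0], [0.499, -0.187, -0.0], [0.499, -0.191, 0.001], [0.499, -0.197, -0.0]]
232 [[-0.144, -0.001], [-0.143, 0.0], [-0.143, -0.0], [-0.144, -0.001], [-0.143, 0.001], [-0.143, 0.0]]
240 [[-0.15, -0.001], [-0.149, 0.0], [-0.15, -0.001], [-0.128, 0.045], [-0.127, 0.046], [-0.127, 0.046]]
248 [[-0.131, 0.048], [-0.131, 0.048], [-0.127, 0.056], [-0.127, 0.056], [-0.127, 0.055], [-0.131, 0.047]]
256 [[-0.131, 0.056], [-0.131, 0.055], [-0.127, 0.063], [-0.127, 0.063], [-0.127, 0.063], [-0.135, 0.048]]
264 [[-0.13, 0.064], [-0.127, 0.071], [-0.127, 0.069], [-0.127, 0.071], [-0.129, 0.067], [-0.139, 0.05]]
272 [[-0.125, 0.079], [-0.126, 0.078], [-0.126, 0.077], [-0.129, 0.072], [-0.131, 0.069], [-0.142, 0.051]]
280 [[-0.126, 0.083], [-0.126, 0.084], [-0.125, 0.084], [-0.133, 0.073], [-0.134, 0.071], [-0.147, 0.051]]
288 [[-0.126, 0.089], [-0.126, 0.088], [-0.126, 0.088], [-0.135, 0.075], [-0.138, 0.071], [-0.187, 0.0]]
296 [[-0.122, 0.099], [-0.121, 0.1], [-0.121, 0.1], [-0.139, 0.076], [-0.142, 0.072], [-0.195, -0.0]]
304 [[-0.121, 0.104], [-0.121, 0.104], [-0.121, 0.104], [-0.142, 0.077], [-0.146, 0.072], [-0.201, 0.001]]
```

Request:
send_rows:
  deltas: "0 0 0.003 0; 0 0 0.006 0; 0 0 0.009 0; 0 0 0.012 0; 0 0 0.012 0"

```text
t: 5.65
eef_pos: [0.4949, -0.1396, -0.0008]
tool_rot: [-0.0, 0.707, 0.707, -0.0]
contact_force: [-0.8, 0.0, 0.3]
gripper_width: 0.348
grasp_force: 0.0
```

```bash
python3 - <<'E'
from station import bot
from h import *
for c in("side","scene"):
    p=bot.read_camera(c);W=cloud(p)
    m=(abs(W[...,0]-.496)<.06)&(abs(W[...,1]+.141)<.06)&(W[...,2]>.01)&(W[...,2]<.3)&(p["depth"]>0)
    z=W[m]; print(c,len(z),np.percentile(z[:,2],[0,1,5]).round(3) if len(z) else 0)
    if c=="side":
        v,u=np.argwhere(m).mean(0).astype(int);print(u,v)
        cv2.imwrite("pics/s2.png",cv2.resize(p["img"][max(v-60,0):v+60,max(u-80,0):u+80,::-1],None,fx=5,fy=5))
E
```

```text
side 3472 [0.022 0.032 0.056]
376 135
scene 1824 [0.025 0.033 0.056]
```

View pics/s2.png

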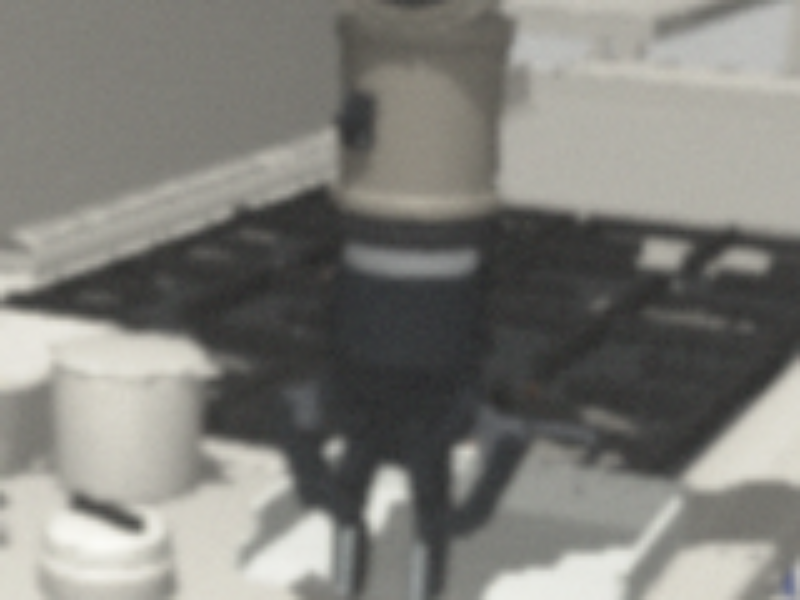

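The side crop shows the fingertips off the worktop at TCP z≈0. All three cameras put the tips about 24 mm behind the reported TCP, not the stated 8 mm ahead. I'll lower slowly and let contact settle it.

Request:
send_rows:
  deltas: "0 0 0.005 0; 0 0 0.01 0; 0 0 0.014 0; 0 0 0.017 0; 0 0 0.017 0"

```text
t: 6.25
eef_pos: [0.4949, -0.1396, -0.0178]
tool_rot: [-0.0, 0.707, 0.707, -0.0]
contact_force: [-0.1, 0.8, 1.0]
gripper_width: 0.348
grasp_force: 0.0
```

Request:
send_rows:
  deltas: "0 0 0.001 0; 0 0 0.002 0; 0 0 0.003 0"

```text
t: 6.55
eef_pos: [0.4954, -0.1398, -0.0201]
tool_rot: [0.0, 0.707, 0.707, 0.0]
contact_force: [-0.0, 0.2, 0.2]
gripper_width: 0.351
grasp_force: 0.0
```

Request:
send_rows:
  deltas: "0 0 0.001 0; 0 0 0.002 0; 0 0 0.003 0"

```text
t: 6.85
eef_pos: [0.4954, -0.1398, -0.0229]
tool_rot: [0.0, 0.707, 0.707, -0.0]
contact_force: [-3.7, 0.8, 17.7]
gripper_width: 0.348
grasp_force: 9.3
```

```bash
python3 - <<'E'
from station import bot
from h import *
o=bot.get_obs();print(o['t'],o['eef_pos'],o['contact_force'])
for c in("side","wrist"):
    p=bot.read_camera(c);W=cloud(p)
    m=(abs(W[...,0]-.496)<.06)&(abs(W[...,1]+.141)<.03)&(W[...,2]>.005)&(W[...,2]<.3)&(p["depth"]>0)
    print(c,np.percentile(W[m][:,2],[0,1,5]).round(4))
E
```

```text
6.85 [ 0.49539076 -0.1397915  -0.02291065] [-3.6634107   0.82635515 17.72456763]
side [0.006  0.0103 0.0249]
wrist [0.005  0.0139 0.0372]
```

Contact came at TCP z≈−0.022, so tip height = z+0.022. I'll work at z≈−0.016 and go back behind lid A.

Request:
send_rows:
  deltas: "0 0 -0.045 0; 0.045 -0.02 -0.06 0; 0.09 -0.043 -0.06 0; 0.135 -0.043 -0.06 0; 0.175 -0.043 -0.06 0"

```text
t: 7.45
eef_pos: [0.4517, 0.0371, 0.0372]
tool_rot: [0.0, 0.707, 0.707, 0.0]
contact_force: [0.7, 0.0, -0.3]
gripper_width: 0.353
grasp_force: 0.0
```

Request:
send_rows:
  deltas: "0 0 0 0; 0 0 0.02 0; 0 0 0.04 0; 0 0 0.053 0; 0 0 0.053 0"

```text
t: 7.95
eef_pos: [0.4511, 0.0347, -0.0176]
tool_rot: [-0.001, 0.707, 0.707, -0.001]
contact_force: [0.1, -0.3, -0.6]
gripper_width: 0.347
grasp_force: 0.0
```

Request:
send_rows:
  deltas: "-0.015 0 0 0; -0.03 0 0 0; -0.045 0 0 0; -0.065 0.005 0 0; -0.085 0.012 0 0"

```text
t: 8.45
eef_pos: [0.4646, -0.0507, -0.0155]
tool_rot: [0.0, 0.707, 0.707, 0.0]
contact_force: [0.3, -0.3, 0.2]
gripper_width: 0.348
grasp_force: 0.1
```

```bash
python3 s.py side x1
```

```text
8.45 [ 0.4646 -0.0507 -0.0155] [[0.001, 1.0, 0.001], [1.0, -0.001, -0.0], [-0.0, 0.001, -1.0]] [ 0.31  0.53 -0.4   2.18  0.43  0.51 -0.42] 0.348281103614358 0.008
scene [0.416 0.141 0.002] 0.78
scene [ 0.468  0.286 -0.005] 0.72
scene [ 0.466 -0.09   0.001] 0.42
side [0.473 0.287 0.002] 0.75
side [0.417 0.138 0.003] 0.71
side [ 0.469 -0.083 -0.001] 0.56
```

Request:
send_rows:
  deltas: "-0.02 0.008 0 0; -0.04 0.016 0 0; -0.06 0.024 0 0; -0.08 0.032 0 0; -0.1 0.04 0 0"

```text
t: 9.25
eef_pos: [0.5045, -0.1491, -0.016]
tool_rot: [-0.0, 0.707, 0.708, 0.0]
contact_force: [0.2, 0.7, 0.7]
gripper_width: 0.35
grasp_force: 0.2
```

Request:
send_rows:
  deltas: "-0.02 0.008 0 0; -0.04 0.016 0 0; -0.06 0.024 0 0; -0.08 0.032 0 0; -0.1 0.04 0 0"

```text
t: 9.75
eef_pos: [0.5447, -0.249, -0.0161]
tool_rot: [-0.0, 0.707, 0.708, 0.0]
contact_force: [0.1, 0.7, -0.4]
gripper_width: 0.351
grasp_force: 0.1
```

```bash
python3 s.py scene x2
```

```text
9.75 [ 0.5447 -0.249  -0.0161] [[-0.001, 1.0, -0.0], [1.0, 0.001, 0.001], [0.001, -0.0, -1.0]] [ 0.63  0.68 -0.41  1.87  0.41  0.68 -0.02] 0.35134718997530895 0.008
scene [0.417 0.144 0.001] 0.78
scene [ 0.466  0.281 -0.002] 0.75
scene [ 0.548 -0.289  0.001] 0.6
side [0.418 0.141 0.003] 0.92
side [0.474 0.285 0.001] 0.78
side [ 0.545 -0.286  0.003] 0.52
```

View pics/x2.png

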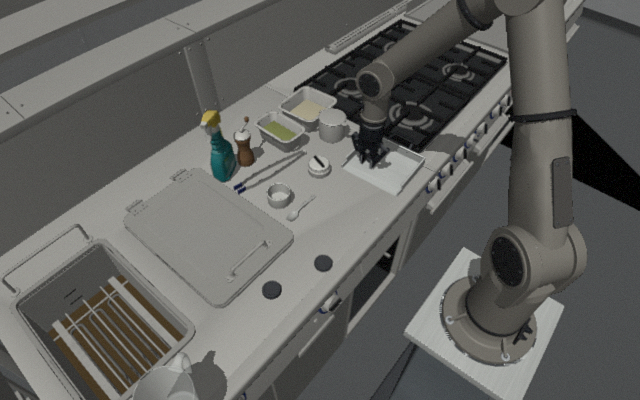

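The lid is inside the pan at about (0.547,−0.287), with nothing else disturbed. I'll nudge it deeper, then get behind lid B.

Request:
send_rows:
  deltas: "-0.013 0.003 0 0; -0.025 0.005 0 0; -0.025 0.005 0 0; -0.01 0.005 0 0; -0.01 0.005 -0.04 0"

```text
t: 10.55
eef_pos: [0.5454, -0.2547, 0.0196]
tool_rot: [-0.005, 0.706, 0.708, -0.001]
contact_force: [0.2, -0.6, 0.0]
gripper_width: 0.353
grasp_force: 0.0
```

Request:
send_rows:
  deltas: "0.02 -0.01 -0.02 0; 0.065 -0.025 -0.02 0; 0.11 -0.045 -0.02 0; 0.155 -0.065 -0.02 0; 0.2 -0.09 -0.02 0"

```text
t: 11.05
eef_pos: [0.459, -0.0576, 0.044]
tool_rot: [0.0, 0.707, 0.707, 0.001]
contact_force: [1.0, 1.2, -0.9]
gripper_width: 0.347
grasp_force: 0.0
```

Request:
send_rows:
  deltas: "0.045 -0.005 0 0; 0.09 -0.01 0 0; 0.135 -0.02 0 0; 0.18 -0.03 0 0; 0.225 -0.04 0 0"

```text
t: 11.55
eef_pos: [0.4183, 0.1667, 0.0439]
tool_rot: [-0.0, 0.707, 0.707, 0.0]
contact_force: [1.1, 0.1, -0.6]
gripper_width: 0.352
grasp_force: 0.0
```

Request:
send_rows:
  deltas: "0.035 0 0 0; 0.04 0 0.02 0; 0.04 0 0.04 0; 0.04 0 0.06 0; 0.04 0 0.06 0"

```text
t: 12.05
eef_pos: [0.4173, 0.2042, -0.0179]
tool_rot: [-0.001, 0.707, 0.708, -0.002]
contact_force: [-0.3, -0.7, -0.5]
gripper_width: 0.349
grasp_force: 0.0
```

```bash
python3 s.py side x3
```

```text
12.05 [ 0.4173  0.2042 -0.0179] [[-0.002, 1.0, -0.004], [1.0, 0.002, -0.002], [-0.002, -0.004, -1.0]] [-0.2   0.55 -0.46  2.17  0.48  0.52 -1.04] 0.3493546158567376 0.008
scene [0.419 0.14  0.001] 0.6
scene [ 0.465  0.287 -0.002] 0.59
scene [ 0.551 -0.312  0.002] 0.44
side [0.471 0.286 0.001] 0.81
side [0.418 0.139 0.   ] 0.68
side [ 0.55  -0.308  0.   ] 0.65
```

Request:
send_rows:
  deltas: "-0.015 0 0 0; -0.03 0 0 0; -0.045 0 0 0; -0.065 0.004 0 0; -0.085 0.009 0 0"

```text
t: 12.85
eef_pos: [0.4288, 0.1166, -0.0161]
tool_rot: [0.0, 0.708, 0.707, -0.0]
contact_force: [0.3, 0.0, 0.0]
gripper_width: 0.347
grasp_force: 0.1
```

Request:
send_rows:
  deltas: "-0.02 0.005 0 0; -0.04 0.01 0 0; -0.06 0.015 0 0; -0.08 0.02 0 0; -0.1 0.024 0 0"

```text
t: 13.35
eef_pos: [0.4527, 0.0163, -0.0161]
tool_rot: [0.0, 0.708, 0.706, -0.0]
contact_force: [-0.3, -0.7, 0.1]
gripper_width: 0.344
grasp_force: 0.1
```

```bash
python3 s.py side x4
```

```text
13.35 [ 0.4527  0.0163 -0.0161] [[0.003, 1.0, -0.0], [1.0, -0.003, -0.001], [-0.001, -0.0, -1.0]] [ 0.21  0.53 -0.47  2.2   0.49  0.51 -0.63] 0.34370804101865077 0.008
scene [ 0.464  0.286 -0.003] 0.79
scene [ 0.552 -0.313  0.002] 0.65
scene [ 0.456 -0.02   0.002] 0.41
side [0.471 0.287 0.001] 0.64
side [ 0.45  -0.02   0.004] 0.54
```

Request:
send_rows:
  deltas: "-0.02 0 0 0; -0.04 0 0 0; -0.06 0 0 0; -0.08 0 0 0; -0.1 0 0 0"

```text
t: 14.15
eef_pos: [0.4531, -0.0804, -0.0161]
tool_rot: [-0.0, 0.707, 0.708, 0.0]
contact_force: [0.4, 0.1, 0.3]
gripper_width: 0.351
grasp_force: 0.2
```

Request:
send_rows:
  deltas: "-0.02 0 0 0; -0.04 0 0 0; -0.06 0 0 0; -0.08 0 0 0; -0.1 0 0 0"

```text
t: 14.65
eef_pos: [0.4532, -0.1804, -0.0161]
tool_rot: [-0.0, 0.707, 0.708, 0.0]
contact_force: [-0.0, 1.5, 1.2]
gripper_width: 0.348
grasp_force: 0.4
```

Request:
send_rows:
  deltas: "-0.02 0 0 0; -0.04 0 0 0; -0.06 0 0 0; -0.078 0 0 0; -0.09 0 0 0"

```text
t: 15.15
eef_pos: [0.4531, -0.2713, -0.0162]
tool_rot: [0.0, 0.707, 0.707, 0.0]
contact_force: [0.1, -0.1, 1.3]
gripper_width: 0.35
grasp_force: 0.2
```

```bash
python3 s.py side x5
```

```text
15.15 [ 0.4531 -0.2713 -0.0162] [[0.0, 1.0, 0.0], [1.0, -0.0, 0.0], [0.0, 0.0, -1.0]] [ 0.8   0.61 -0.47  2.03  0.48  0.6  -0.  ] 0.3497420276080823 0.008
scene [ 0.466  0.285 -0.   ] 0.61
scene [ 0.553 -0.312  0.003] 0.56
scene [ 0.452 -0.304  0.005] 0.47
side [0.477 0.287 0.001] 0.69
side [ 0.45  -0.304  0.006] 0.6
side [ 0.552 -0.311  0.003] 0.41
```

Request:
send_rows:
  deltas: "0.015 0 0 0; 0.015 0 -0.03 0; 0.03 0 -0.07 0; 0.075 0 -0.07 0; 0.12 0 -0.07 0"

```text
t: 15.95
eef_pos: [0.4536, -0.1492, 0.0551]
tool_rot: [0.001, 0.708, 0.706, 0.001]
contact_force: [1.1, 0.8, -1.2]
gripper_width: 0.352
grasp_force: 0.0
```

Request:
send_rows:
  deltas: "0.045 0 0 0; 0.09 0 0 0; 0.135 0 0 0; 0.18 0 0 0; 0.225 0 0 0"

```text
t: 16.45
eef_pos: [0.4518, 0.0771, 0.0539]
tool_rot: [0.0, 0.707, 0.708, 0.0]
contact_force: [1.2, 0.1, 0.0]
gripper_width: 0.346
grasp_force: 0.0
```

Request:
send_rows:
  deltas: "0.045 0.005 0 0; 0.09 0.01 0 0; 0.135 0.015 0 0; 0.18 0.017 0 0; 0.225 0.017 0 0"

```text
t: 16.95
eef_pos: [0.4687, 0.302, 0.0538]
tool_rot: [-0.0, 0.707, 0.707, -0.0]
contact_force: [1.5, -0.2, 0.3]
gripper_width: 0.35
grasp_force: 0.0
```

Request:
send_rows:
  deltas: "0.045 0 0 0; 0.053 0 0 0; 0.053 0 0 0"

```text
t: 17.25
eef_pos: [0.4678, 0.3552, 0.0538]
tool_rot: [-0.001, 0.705, 0.709, 0.0]
contact_force: [-0.3, -0.6, -0.9]
gripper_width: 0.346
grasp_force: 0.0
```

```bash
python3 s.py wrist w3; python3 - <<'E'
from station import bot
from h import *
p=bot.read_camera("wrist");W=cloud(p)
P=W[(p["depth"]>0)]
for y in (.30,.34,.38,.42):
    s=P[(abs(P[:,1]-y)<.01)&(P[:,2]>.016)&(P[:,2]<.06)]
    print(y,len(s),s[:,0].min().round(3) if len(s) else None,s[:,2].max().round(3) if len(s) else None)
E
```

```text
17.25 [0.4678 0.3552 0.0538] [[-0.005, 1.0, -0.001], [1.0, 0.005, 0.001], [0.001, -0.001, -1.0]] [-0.3   0.6  -0.61  1.86  0.45  0.82 -1.14] 0.3460108334797236 0.008
scene [ 0.467  0.286 -0.004] 0.8
scene [ 0.505 -0.284 -0.004] 0.75
scene [ 0.452 -0.301  0.005] 0.5
scene [ 0.553 -0.315 -0.001] 0.48
side [0.473 0.288 0.001] 0.61
side [ 0.549 -0.307  0.   ] 0.59
side [ 0.451 -0.304  0.006] 0.42
0.3 4889 0.529 0.052
0.34 5997 0.528 0.04
0.38 6510 0.529 0.021
0.42 966 0.544 0.021
```

View pics/w3.png

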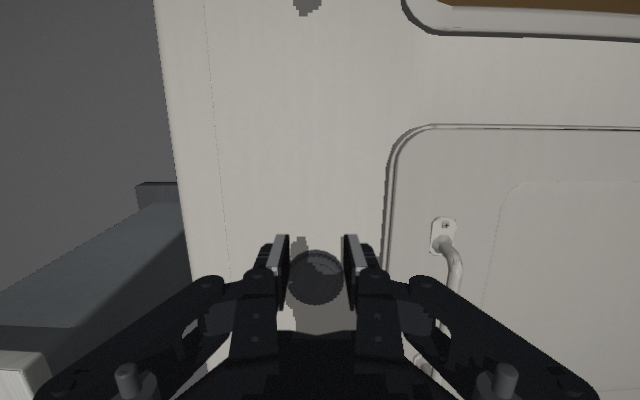

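The lid C is centred between the pads at (316,278). The board edge at x≈0.528 (pixel column ~390) and its handle are clear of the fingers.

Request:
send_rows:
  deltas: "0 0 0.025 0; 0 0 0.045 0; 0 0 0.06 0; 0 0 0.07 0; 0 0 0.07 0"

```text
t: 18.1
eef_pos: [0.4698, 0.3511, -0.0174]
tool_rot: [-0.0, 0.707, 0.707, -0.001]
contact_force: [0.3, 0.1, 0.3]
gripper_width: 0.351
grasp_force: 0.0
```

Request:
send_rows:
  deltas: "-0.015 0 0 0; -0.03 0 0 0; -0.045 0 0 0; -0.065 0 0 0; -0.085 0 0 0"

```text
t: 18.6
eef_pos: [0.4707, 0.2649, -0.0157]
tool_rot: [0.0, 0.708, 0.707, 0.0]
contact_force: [0.2, 0.1, -0.5]
gripper_width: 0.347
grasp_force: 0.2
```

Request:
send_rows:
  deltas: "-0.02 0 0 0; -0.04 0 0 0; -0.06 0 0 0; -0.08 0 0 0; -0.1 0 0 0"

```text
t: 19.1
eef_pos: [0.4704, 0.1647, -0.0157]
tool_rot: [0.0, 0.708, 0.706, 0.0]
contact_force: [0.6, 0.3, 1.0]
gripper_width: 0.352
grasp_force: 0.2
```

```bash
python3 s.py side x6
```

```text
19.1 [ 0.4704  0.1647 -0.0157] [[0.002, 1.0, 0.001], [1.0, -0.002, -0.0], [-0.0, 0.001, -1.0]] [-0.02  0.6  -0.55  2.1   0.55  0.59 -0.96] 0.351846011236406 0.008
scene [ 0.551 -0.314  0.003] 0.56
scene [ 0.454 -0.304  0.004] 0.46
side [ 0.476  0.129 -0.   ] 0.72
side [ 0.451 -0.302  0.006] 0.62
side [ 0.55  -0.307 -0.002] 0.58
```

Request:
send_rows:
  deltas: "-0.02 0.002 0 0; -0.04 0.004 0 0; -0.06 0.006 0 0; -0.08 0.008 0 0; -0.1 0.01 0 0"

```text
t: 19.9
eef_pos: [0.4806, 0.0678, -0.0159]
tool_rot: [-0.0, 0.707, 0.708, 0.001]
contact_force: [-0.1, -0.1, -0.1]
gripper_width: 0.348
grasp_force: 0.3
```

Request:
send_rows:
  deltas: "-0.02 0.002 0 0; -0.04 0.004 0 0; -0.06 0.006 0 0; -0.08 0.008 0 0; -0.1 0.01 0 0"

```text
t: 20.4
eef_pos: [0.4908, -0.0323, -0.016]
tool_rot: [0.0, 0.707, 0.708, 0.001]
contact_force: [-1.5, 1.1, 0.8]
gripper_width: 0.349
grasp_force: 0.4
```

Request:
send_rows:
  deltas: "-0.02 0.002 0 0; -0.04 0.004 0 0; -0.06 0.006 0 0; -0.08 0.008 0 0; -0.1 0.01 0 0"

```text
t: 20.9
eef_pos: [0.5009, -0.1324, -0.016]
tool_rot: [0.0, 0.707, 0.708, 0.001]
contact_force: [0.5, 0.9, 0.7]
gripper_width: 0.351
grasp_force: 0.4
```

```bash
python3 s.py side x7
```

```text
20.9 [ 0.5009 -0.1324 -0.016 ] [[-0.001, 1.0, 0.001], [1.0, 0.001, 0.001], [0.001, 0.001, -1.0]] [ 0.57  0.62 -0.55  2.05  0.55  0.62 -0.35] 0.350761002457709 0.008
scene [ 0.497 -0.166 -0.004] 0.54
scene [ 0.455 -0.305  0.004] 0.52
scene [ 0.55  -0.317  0.002] 0.43
side [ 0.45  -0.305  0.005] 0.71
side [ 0.505 -0.167  0.002] 0.69
side [ 0.549 -0.307  0.002] 0.44
```

Request:
send_rows:
  deltas: "-0.02 0 0 0; -0.04 0 0 0; -0.06 0 0 0; -0.08 0 0 0; -0.095 0 0 0"

```text
t: 21.7
eef_pos: [0.5002, -0.2278, -0.0161]
tool_rot: [-0.0, 0.707, 0.707, 0.0]
contact_force: [0.2, 0.1, -0.1]
gripper_width: 0.351
grasp_force: 0.3
```

Request:
send_rows:
  deltas: "-0.008 0 0 0; -0.01 0 0 0; 0.005 0 0 0; 0.02 0 -0.01 0; 0.02 0 -0.05 0"

```text
t: 22.2
eef_pos: [0.4975, -0.2018, 0.0319]
tool_rot: [-0.004, 0.705, 0.709, -0.001]
contact_force: [0.2, -0.9, 0.4]
gripper_width: 0.347
grasp_force: 0.0
```

Request:
send_rows:
  deltas: "0.04 0 -0.04 0; 0.085 0 -0.06 0; 0.13 0 -0.06 0; 0.175 0 -0.06 0; 0.18 0 -0.06 0"

```text
t: 22.7
eef_pos: [0.4995, -0.0186, 0.0955]
tool_rot: [-0.0, 0.703, 0.711, 0.002]
contact_force: [-0.5, -0.5, -0.6]
gripper_width: 0.349
grasp_force: 0.0
```

```bash
python3 s.py scene x8; python3 - <<'E'
from station import bot
from h import *
p=bot.read_camera("scene")
for q in ["ramekin","timer","teaspoon","salt_box"]:print(q,[(np.round(d["xyz"],3),round(d["confidence"],2)) for d in bot.landmark_of(p,q)[:2]])
cv2.imwrite("pics/x9.png",cv2.resize(p["img"][110:230,250:450,::-1],None,fx=4,fy=4))
E
```

```text
22.7 [ 0.4995 -0.0186  0.0955] [[-0.012, 1.0, 0.002], [1.0, 0.012, 0.003], [0.003, 0.002, -1.0]] [ 0.5   0.43 -0.72  2.04  0.39  0.81 -0.43] 0.3492667915933937 0.008
scene [ 0.496 -0.27   0.003] 0.67
scene [ 0.454 -0.302  0.006] 0.54
scene [ 0.551 -0.314  0.001] 0.49
side [ 0.45  -0.303  0.004] 0.64
side [ 0.55  -0.31   0.004] 0.62
side [ 0.503 -0.269  0.007] 0.44
ramekin [(array([ 0.658,  0.055, -0.004]), 0.8), (array([ 0.494, -0.271, -0.002]), 0.42)]
timer [(array([ 0.649, -0.131,  0.001]), 0.6)]
teaspoon [(array([0.59 , 0.029, 0.003]), 0.46)]
salt_box [(array([ 0.721, -0.294,  0.001]), 0.72), (array([ 0.55 , -0.314,  0.002]), 0.71)]
```

View pics/x9.png

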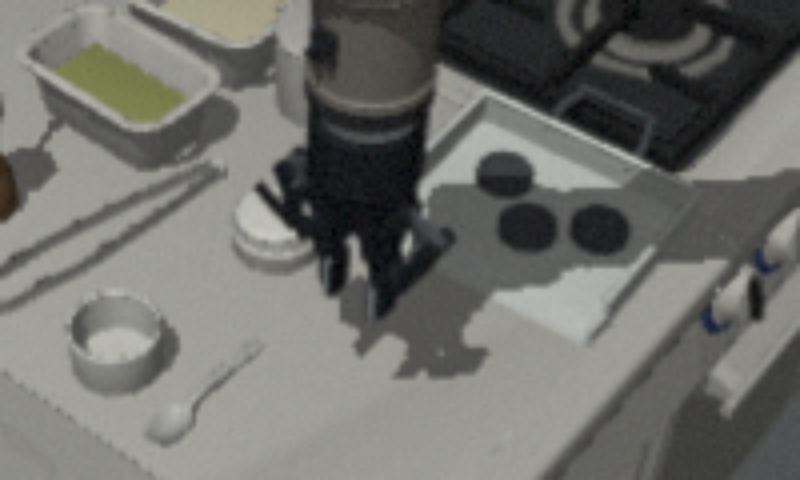

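The crop shows all three lids flat in the pan, at (505,173), (527,227) and (598,228). The gripper is clear and the ramekin, timer, teaspoon and salt pot haven't moved.

```bash
python3 -c "
from station import bot
print(bot.hand_in())"
```

```text
the job is handed in; nothing more can be done
None
```

The job is handed in: all three lids were swept flat and wholly inside the pan in about 23 s, with the ramekin, timer, teaspoon and salt pot left where they stood.

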